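Gauge the clamp gap of a time lock

ROBOT

A 7-joint arm with a two-finger parallel gripper is mounted at the origin on the work surface. World frame = base frame: x ahead of the robot, y to its left, z up, the work surface at z = 0. Lengths are in m, angles in rad, forces in N, time in s.
With the tool pointing down it reaches from about 0.425 to 0.875 m from the base axis. Payload 4.7 kg.
Tool frame: the origin (TCP) lies on the mounting face of the last link; the fingertips stand 182 mm ahead of it and the grasp point (between the pads) lies 164 mm ahead of it; x points along the fingers, y is the direction in which the jaws open and shut, and the axes are right-handed (so a half turn about x gives the same grasp; the last joint's range is limited). The gripper opens to 87 mm and grips with 3 to 60 N. Pads are 19 mm wide; open, the fingers measure 117 mm over their backs; the gripper's body (75 mm by 190 mm) begins 51 mm behind the grasp point.
Start: joints at [-1.211, 0.321, -0.07, 1.45, 0.023, 1.371, -0.057], TCP at [0.22, 0.612, 0.405] pointing down, gripper open.
Joint ranges: [-2.86, 2.86], [-0.3, 2.09], [-1.38, 1.24], [0.06, 2.45], [-1.56, 4.7], [0.09, 2.05], [-2.69, 2.69]. Speed limits (rad/s): [2.57, 2.57, 3.14, 3.14, 3.14, 3.14, 3.14].

INTERFACE

Orientations are given as a rotation vector (axis times angle).
In Python, from bench import monitor, get_image, ctrl gives the robot as it stands.
- The arm moves only by the shell command python3 -m creep 'ROWS' [FORCE]. ROWS is JSON, a list of rows, each a list of 7 numbers: the shift along the tool's x, y, z in mm, then the turn, a rotation vector about the tool's x, y, z in rad, then the finger opening in mm, from 0 to 87. A call has 1 to 5 rows; each row shifts and turns the commanded pose from where the row before left it, along the tool's axes as they then stand; what a row does not reach is not made up. A row lasts 1/10 s, in which the tool goes at most 50 mm and 8.59 degrees, less where a joint would pass 70% of its speed; a pose out of reach is approached as far as the arm can. A call is refused whole if a number of a shift passes 50 or a number of a turn 0.15, either way. A call with a gripper value outside its range is refused whole. The fingers move at their own pace and stop on an object; FORCE is the grip in N (left out, the last holds). Time passes only in rows, so rows that do not move let the fingers close. It gives the time, the measured TCP pose, the force and the opening at its end, in the units of the state.
- monitor.get_state(): the state, without advancing time (a new reading comes with each control period).
- get_image(name): name is "scene" or "top"; returns a dict with "img" (480x640x3 uint8, red, green, blue), "mtx" (3x3 intrinsics, pixels), "view" (4x4, takes a point from world to camera coordinates). Camera axes: x right, y up, looking along -z (the intrinsics and any distortion apply to the point x, -y, -z); pixel columns grow to the right and rows downward; lengths in m; the calibration is good to about 2 mm. A picture is of the moment at which its call begins. There is no depth.
- ctrl.close_job(): hands the job in, once; it reports no verdict.
The state is a dict: "time": time; "joint_positions": joint angles; "qd": joint speeds; "joint_torque": joint torques, N m; "position": TCP position; "tool_rot": TCP orientation; "ft_force": force on the tool from outside, world axes, zero at the start; "torque": the same for the moment, N m; "grip_width": opening from 0.0 (shut) to 1.0 (fully open).
Only numpy, scipy, OpenCV 4.12 (cv2) and the standard library are available. Lean on these libraries where they do the work, as an engineer would, in place of code of your own. Each camera call takes 0.05 s, during which the arm holds its last target.

TASK

Pull the sprung lever with the black grip on the green time lock casing towards the robot through its full stroke, then ease it slowly all the way back to rest so that the sprung clamp plate closes without snapping. Then take the red-handled blade gauge out of its rack and slide its blade straight down between the steel and brass plates on the casing until it drags snugly, without driving it to the bottom of the gap. Finish while still gripping the gauge there, holding it upright at that depth; leave the blue gauge and everything else on the table alone.

Things in the scene. Friction and masses are not known exactly. Their poses are not given: they have to be found in the camera images.
- lever_knob (a point): Centre of the black barrel grip on top of the lever: a cylinder 24 mm in diameter and 30 mm long, its axis parallel to the hinge (y), with flat ends. At rest the centre is about 188 mm above the table. The lever is a steel rod 8 mm thick. Axes turn with the lever.
- lever_hinge (a point): Point on the lever's hinge axis, 85 mm above the table, 110 mm from the grip's centre. Axes are the casing's: z up, y along the hinge axis, -x is the casing's front, towards the robot. The lever stands between two steel cheeks that rise to 100 mm above the table.
- lever (a joint): Lever angle in rad: 0 at rest, when the lever leans 0.35 rad from upright to the casing's +x (away from the robot); 0.7 at the end of its stroke, when it leans 0.35 rad to -x. A spring pulls it back to 0 with about 2 N at the grip at rest and 7 N at full stroke; let go, from its stroke it snaps back at 5 rad/s or more, far too fast.
- clamp (a joint): How far the sprung brass clamp plate stands back from rest, in m: 0 at rest (2 mm gap to the fixed steel plate), 0.021 with the lever fully pulled: lever and plate are linked, 30 mm per rad. The lever's spring presses the plate shut with about 7 N at 0, rising 0.9 N per mm. The seated red blade pushes it back about 1.5 mm, so the lever then moves about 0.05 rad.
- gap_mouth (a point): Middle of the gap's mouth, level with the plates' top edges, 120 mm above the table; the blade's middle goes in here. z up, x across the gap (through the plates), y along it (44 mm long). A bevelled funnel 17 mm wide narrows to the 2 mm parallel gap 18 mm down; the red blade begins to drag about 16 mm down, fully from 18 mm; the gap's bottom is 48 mm down.
- red_gauge_grip (a point): Centre of the red handle of the gauge to use: a block 16 mm (its x) by 26 mm (y) by 50 mm tall (z, up); gauge about 90 g. Below it hangs the blade. The gauge hangs in one of the rack's two slots, 90 mm apart, with the handle's underside on the rack's top, 66 mm above the table; lift the blade 60 mm to clear the rack. Either way round is fine.
- red_gauge_tip (a point): Middle of the tip of the red gauge's blade, 85 mm below the centre of the handle; same axes as the gauge.
- red_gauge: The red gauge; origin at the blade's tip, z up to the handle, x through the blade's thickness. Steel blade 3 mm thick (x), 14 mm wide (y), 60 mm long, rounded tip. A red band on it, 28 mm above the tip, comes level with the plates' top edges at a good depth.
- casing: The green time lock casing, 160 x 270 mm base, 70 mm high, fixed to the table; origin at the centre of its underside, front to -x (robot side), z up. On top stand the lever (+y end) and the two gauging plates (-y end), 140 mm apart: the steel plate on the -x side is fixed, the brass one on the +x side is sprung.
- blue_gauge_grip (a point): Centre of the blue handle of the other gauge (same handle size, 5 mm blade), standing in the other slot of the rack. Leave it alone.
- rack: Wooden gauge rack, 50 mm (x) by 170 mm (y) by 66 mm high, fixed; origin at the centre of its underside; slots 45 mm either side of the centre along y.
- switch_box: Black rocker switch box on a grey metal base, 90 x 130 x 60 mm; leave alone. Origin at the centre of its underside.
- nut_driver: Brass hex nut driver with a yellow handle, 225 mm long, lying along its x; leave alone.
- drill_guide: Silver aluminium drill guide plate, 80 x 120 x 15 mm; leave alone. Origin at the centre of its underside.
- screw_tray: Steel screw tray, 100 x 140 x 30 mm; leave alone. Origin at the centre of its underside.
Not all that is in view belongs to the job. There is more than one size of the red_gauge; the job needs the middle-sized.

How it is judged:
By the outcome, as a careful person would: the job done as asked, in the order asked, and still so for the second after the job is handed in, while the arm keeps its last pose, push and grip.
It also fails if it takes over 67 s, if anything falls off the work surface, if the arm or the gripper's body presses on something with over 40 N, if the wrist force passes 120 N, or if a joint passes its speed limit or range.

## Working session

There is one attempt and no reset: what is moved stays moved. The work goes in short steps, Python scripts to look and compute and a shell command to move; the robot and the scene stay as the last step left them, time stands still between calls to the robot, and variables do not carry over. Pictures are saved under pics/ and viewed, and the job is handed in when it is done.

```bash
ls; mkdir -p pics; python3 - <<'E'
from bench import monitor,get_image
import cv2,json
s=monitor.get_state();print(s)
for n in("scene","top"):
    d=get_image(n);cv2.imwrite(f"pics/{n}0.png",d["img"][:,:,::-1]);print(n,d["mtx"],d["view"],[k for k in d])
E
```

```text
pics
{'time': 0.0, 'joint_positions': array([-1.2108737 ,  0.32182497, -0.07008295,  1.45167939,  0.02261035,
        1.37080765, -0.05688956]), 'qd': array([-0.00044379,  0.00034462, -0.0006637 ,  0.00059572,  0.00164357,
       -0.00076695, -0.00077695]), 'joint_torque': array([ 3.09953816e-05, -4.91286063e+01, -4.03533652e-01, -3.12527275e+01,
       -6.38065115e-02,  4.37069067e-02,  1.76980120e-04]), 'position': array([0.2202932 , 0.61130928, 0.40365769]), 'tool_rot': array([ 0.26982571,  1.55393629, -0.2728531 ]), 'ft_force': array([-0.08186254, -1.09940186, -0.31569494]), 'torque': array([-0.04934395,  0.04189507, -0.00032526]), 'grip_width': 1.0022269618376125}
scene [[443.3582911    0.         322.14378266]
 [  0.         443.3582911  241.28418236]
 [  0.           0.           1.        ]] [[ 0.48820606  0.87239935 -0.02396296 -0.28940529]
 [-0.50324926  0.30384531  0.80896119  0.14532983]
 [ 0.71301825 -0.38288041  0.58737345 -1.42006669]
 [ 0.          0.          0.          1.        ]] ['img', 'mtx', 'view']
top [[524.01975677   0.         316.86614156]
 [  0.         524.01975677 231.68993246]
 [  0.           0.           1.        ]] [[-0.00589369 -0.9999345   0.00981134  0.02957273]
 [ 0.99699374 -0.00511777  0.07731297 -0.56499765]
 [-0.07725769  0.0102375   0.9969586  -1.15863533]
 [ 0.          0.          0.          1.        ]] ['img', 'mtx', 'view']
```

View pics/scene0.png

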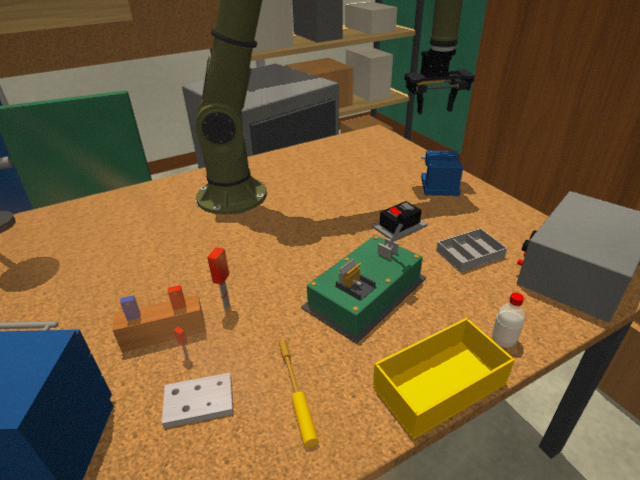

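View pics/top0.png

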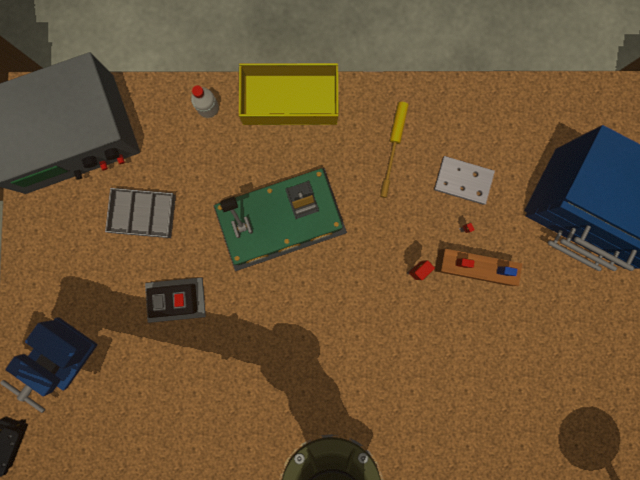

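Red gauge candidates in the scene view are a large one standing free at (219,266), one in the rack at (176,298), and a small one at (181,337). In the top view they are at (423,270), (467,263) and (469,228). The rack one is the middle-sized, next to the blue gauge at (130,308). I'll check that in close crops.

```bash
cat > h.py <<'E'
import numpy as np,cv2
from scipy.spatial.transform import Rotation as R
from scipy.optimize import least_squares
from bench import monitor,get_image
def cam(d): return np.array(d["mtx"]),np.array(d["view"])
def proj(d,p):
    K,V=cam(d);c=V[:3,:3]@np.asarray(p,float)+V[:3,3];return np.array([K[0,2]+K[0,0]*c[0]/-c[2],K[1,2]+K[1,1]*-c[1]/-c[2]])
def onz(d,uv,z):
    K,V=cam(d);r=np.array([(uv[0]-K[0,2])/K[0,0],-(uv[1]-K[1,2])/K[1,1],-1]);o=-V[:3,:3].T@V[:3,3];r=V[:3,:3].T@r
    return o+r*(z-o[2])/r[2]
def tri(ds,uvs,x0=(.5,0,.1)):
    f=lambda p:np.concatenate([proj(d,p)-uv for d,uv in zip(ds,uvs)])
    s=least_squares(f,x0);return s.x,s.fun
def crop(img,x0,y0,w,h,k,fn):
    c=cv2.resize(img[y0:y0+h,x0:x0+w,::-1],None,fx=k,fy=k,interpolation=cv2.INTER_CUBIC);cv2.imwrite(fn,c)
def load(): 
    import pickle;return pickle.load(open("d.pkl","rb"))
E
python3 - <<'E'
from h import *
import pickle
D={n:get_image(n) for n in("scene","top")};pickle.dump(D,open("d.pkl","wb"))
crop(D["top"]["img"],200,150,160,130,5,"pics/t1.png")
crop(D["scene"]["img"],300,220,133,100,6,"pics/s1.png")
crop(D["top"]["img"],400,210,133,90,6,"pics/t2.png")
crop(D["scene"]["img"],100,240,133,110,5,"pics/s2.png")
E
```

```text
(no output)
```

View pics/t1.png

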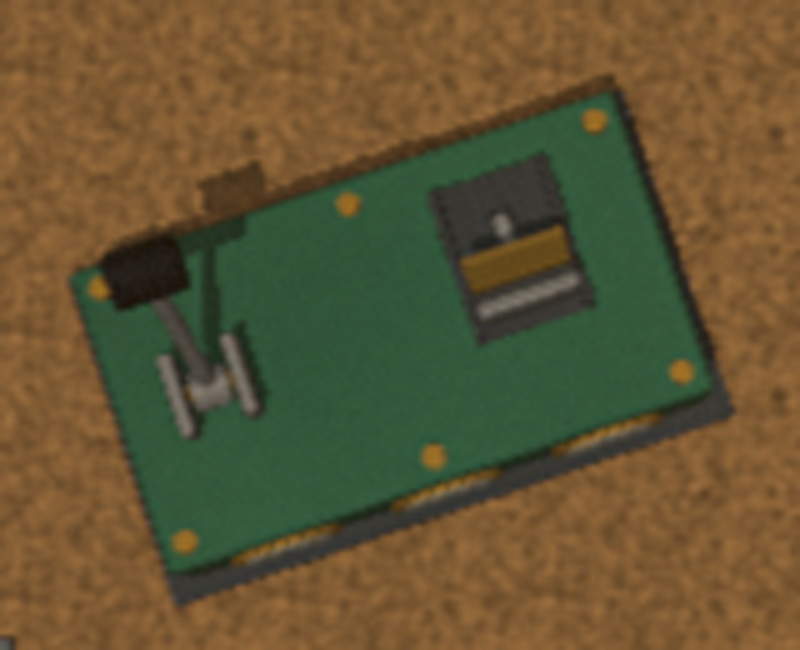

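View pics/s1.png

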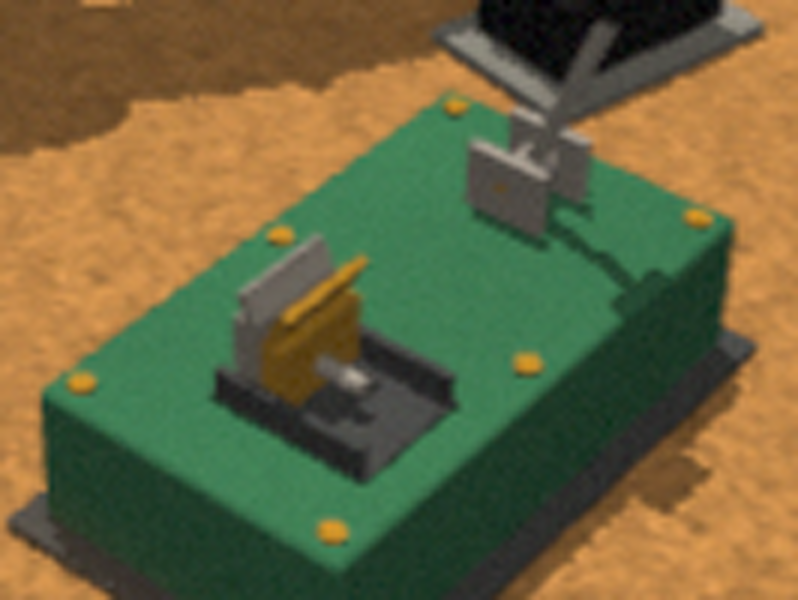

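View pics/t2.png

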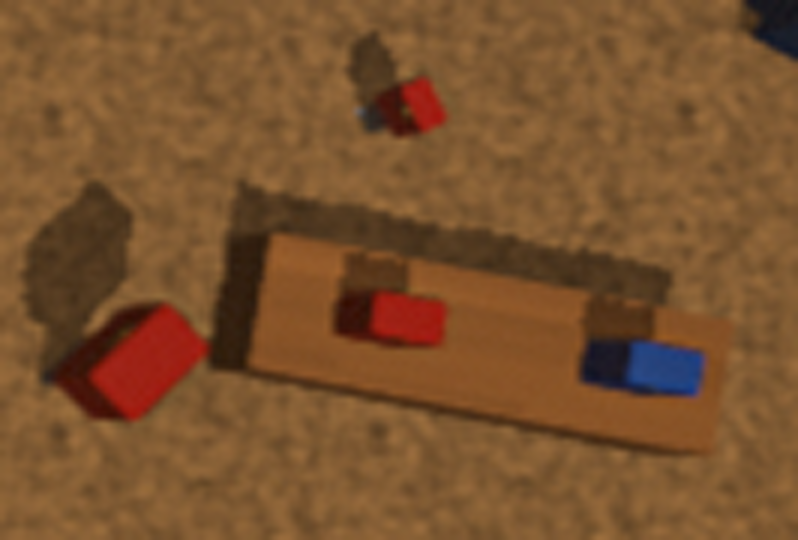

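View pics/s2.png

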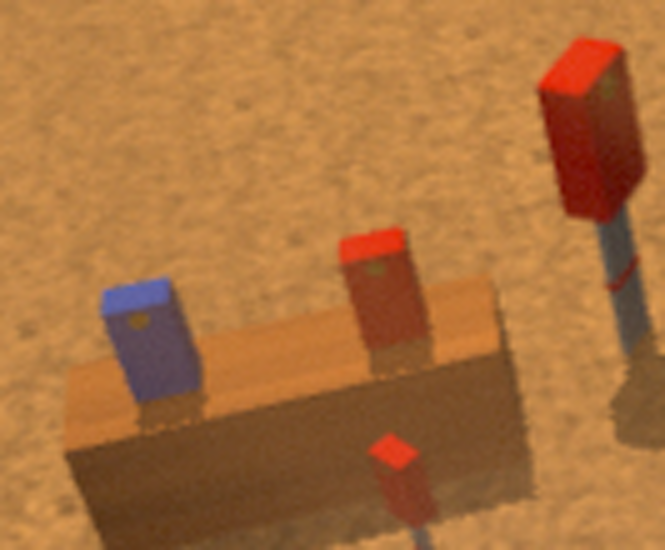

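```bash
python3 - <<'E'
from h import *
D=load();t,s=D["top"],D["scene"]
for n in D:
    K,V=cam(D[n]);print(n,-V[:3,:3].T@V[:3,3])
u=lambda c,k,x,y:((c[0]+.5)/k-.5+x,(c[1]+.5)/k-.5+y)
T1=lambda *c:u(c,5,200,150);S1=lambda *c:u(c,6,300,220);T2=lambda *c:u(c,6,400,210);S2=lambda *c:u(c,5,100,240)
C=[onz(t,T1(*c),.07) for c in [(72,272),(617,92),(712,390),(168,572)]]
for c in C:print(c.round(4))
print("cen",np.mean(C,0),"edges",[np.linalg.norm(C[i]-C[i-1]).round(4) for i in range(4)])
yd=(C[0]-C[1])+(C[3]-C[2]);print("y axis ang",np.arctan2(yd[1],yd[0]));xd=C[0]+C[1]-C[2]-C[3];print("x ang",np.arctan2(xd[1],xd[0]))
Cs=[onz(s,S1(*c),.07) for c in [(733,228),(345,568),(45,395),(447,95)]]
print("scene corners");[print(c.round(4)) for c in Cs];print(np.mean(Cs,0))
print("knob approx")
print(onz(t,T1(145,272),.188), onz(s,S1(608,30),.175))
q=[onz(t,T2(*c),.116) for c in [(372,292),(444,298),(441,346),(370,339)]];q=np.array(q);print("red top",q.mean(0),np.linalg.norm(np.diff(q,axis=0),axis=1),)
q2=np.array([onz(s,S2(*c),.116) for c in [(339,240),(404,228),(410,252),(345,266)]]);print(q2.mean(0),np.linalg.norm(np.diff(q2,axis=0),axis=1))
b=np.array([onz(t,T2(*c),.116) for c in [(630,340),(704,348),(700,397),(627,391)]]);print("blue",b.mean(0))
r=np.array([onz(t,T2(*c),.066) for c in [(272,234),(733,320),(712,455),(247,370)]]);print("rack",r,r.mean(0))
d=r[0]-r[1]+r[3]-r[2];print(np.arctan2(d[1],d[0]))
# big gauge
print(tri([t,s],[T2(150,362),S2(583,68)]))
print(tri([t,s],[T2(424,107),S2(394,452)]))
E
```

```text
scene [ 1.22696001 -0.33539652  0.70960827]
top [0.47395993 0.0385408  1.19850295]
[0.6227 0.2493 0.07  ]
[0.7007 0.0128 0.07  ]
[ 0.57   -0.0275  0.07  ]
[0.4928 0.207  0.07  ]
cen [0.59652845 0.11038734 0.07      ] edges [np.float64(0.1366), np.float64(0.2491), np.float64(0.1367), np.float64(0.2468)]
y axis ang 1.889162380662213
x ang 0.3067790795556712
scene corners
[0.626  0.2479 0.07  ]
[0.7031 0.0202 0.07  ]
[ 0.5754 -0.0257  0.07  ]
[0.4957 0.2045 0.07  ]
[0.60006666 0.11171983 0.07      ]
knob approx
[0.60699633 0.19899933 0.188     ] [0.6122539  0.18794112 0.175     ]
red top [ 0.49190278 -0.28352332  0.116     ] [0.02494629 0.01658157 0.02459622]
[ 0.4949642  -0.28213918  0.116     ] [0.02551124 0.01582651 0.025198  ]
blue [ 0.47410707 -0.37236696  0.116     ]
rack [[ 0.52356965 -0.25044042  0.066     ]
 [ 0.49160104 -0.41650358  0.066     ]
 [ 0.44315945 -0.4071611   0.066     ]
 [ 0.47463667 -0.24020129  0.066     ]] [ 0.4832417  -0.32857659  0.066     ]
1.3825374887253383
(array([ 0.47789608, -0.18436703,  0.15652752]), array([-0.7151198 , -0.23925567, -0.77997197, -0.03599458]))
(array([ 0.56871712, -0.30258617,  0.07672133]), array([-0.45427689, -0.13069793, -0.41764467, -0.03225116]))
```

```bash
python3 - <<'E'
from h import *
D=load();t,s=D["top"],D["scene"]
f=lambda i:np.clip(255*(i/255.)**.5,0,255).astype(np.uint8)
a=f(t["img"]);b=f(s["img"])
L=[(a,280,175,50,50),(b,330,252,50,50),(a,215,190,50,50),(b,370,210,50,50)]
o=np.vstack([np.hstack([cv2.resize(i[y:y+h,x:x+w,::-1],(300,300) if 0 else (300,300),interpolation=cv2.INTER_CUBIC) for i,x,y,w,h in L[k:k+2]]) for k in(0,2)])
cv2.imwrite("pics/z.png",o)
E
```

```text
(no output)
```

View pics/z.png

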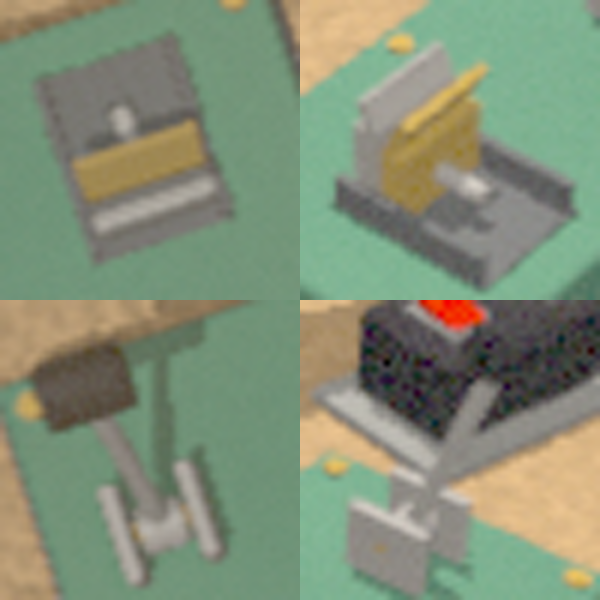

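```bash
python3 - <<'E'
from h import *
D=load();t,s=D["top"],D["scene"]
m=onz(t,(303.75,204.1),.12);k=onz(t,(228.75,203.75),.188);h=onz(t,(241.2,226.4),.1)
print(m,k,h)
P=lambda x,y:(330+(x+.5)/6-.5,252+(y+.5)/6-.5)
print("scene mouth",onz(s,[np.mean([P(360,98)[0],P(442,45)[0],P(405,130)[0],P(487,68)[0]]),np.mean([P(360,98)[1],P(442,45)[1],P(405,130)[1],P(487,68)[1]])],.12))
for yaw in(.307,.318):
    Rm=np.array([[np.cos(yaw),-np.sin(yaw)],[np.sin(yaw),np.cos(yaw)]])
    for n,p in(("m",m),("k",k),("h",h)):print(n,Rm.T@(p[:2]-[.5965,.1104]))
# scene hinge: knob rod end at panel (490,83): lever rod top
Q=lambda x,y:(370+(x+.5)/6-.5,210+(y+.5)/6-.5)
print("scene cheeks mean z.1", onz(s,np.mean([Q(347,198),Q(430,247),Q(390,165),Q(470,205)],0),.1))
E
```

```text
[0.61502334 0.05431031 0.12      ] [0.60748323 0.19871241 0.188     ] [0.57105205 0.18620186 0.1       ]
scene mouth [0.6716571  0.14607979 0.12      ]
m [ 0.00070696 -0.05906495]
k [0.03715774 0.08086418]
h [-0.00135077  0.07994808]
m [ 5.72111973e-05 -5.90691522e-02]
k [0.03804498 0.08045056]
h [-0.00047128  0.0799581 ]
scene cheeks mean z.1 [0.63227574 0.28558446 0.1       ]
```

```bash
python3 - <<'E'
from h import *
D=load();t,s=D["top"],D["scene"]
P=lambda x,y:(330+(x-300+.5)/6-.5,252+(y+.5)/6-.5)
Q=lambda x,y:(370+(x-300+.5)/6-.5,210+(y+.5)/6-.5)
print("mouth",onz(s,np.mean([P(360,98),P(442,45),P(405,130),P(487,68)],0),.12))
print("cheeks",onz(s,np.mean([Q(347,198),Q(430,247),Q(390,165),Q(470,205)],0),.1))
# joint estimate: casing c,yaw
c=np.array([.598,.111]);yaw=.313
Rm=np.array([[np.cos(yaw),-np.sin(yaw)],[np.sin(yaw),np.cos(yaw)]])
for n,p in(("mouth",(0,-.06)),("hinge",(0,.08)),("knob",(.0377,.08)),("knob end",(-.0377,.08))):print(n,c+Rm@p)
print(R.from_rotvec(monitor.get_state()["tool_rot"]).as_matrix().round(3))
E
```

```text
mouth [0.61805403 0.05657975 0.12      ]
cheeks [0.57316928 0.18761071 0.1       ]
mouth [0.61647486 0.05391515]
hinge [0.57336686 0.18711313]
knob [0.60923517 0.1987215 ]
knob end [0.53749855 0.17550476]
[[-0.     0.339  0.941]
 [-0.001  0.941 -0.339]
 [-1.    -0.001  0.   ]]
```

```bash
python3 -m creep '[[0,0,0,-0.132,0,0,87],[0,0,0,-0.132,0,0,87],[0,0,0,-0.132,0,0,87],[0,0,0,-0.132,0,0,87],[0,0,0,-0.132,0,0,87]]' 20
python3 -m creep '[[0,-40,19,0,0,0,87],[0,-40,19,0,0,0,87],[0,-40,19,0,0,0,87],[0,-40,19,0,0,0,87],[0,-40,19,0,0,0,87]]'
python3 -m creep '[[0,-40,19,0,0,0,87],[0,-40,19,0,0,0,87],[0,-40,19,0,0,0,87],[0,-40,19,0,0,0,87],[0,-40,19,0,0,0,87]]'
```

```text
time: 0.7
position: [0.2203, 0.6115, 0.4045]
tool_rot: [-0.251, 1.556, 0.251]
ft_force: [0.3, -0.2, 0.1]
grip_width: 1.001
time: 1.2
position: [0.3735, 0.4491, 0.4047]
tool_rot: [-0.247, 1.557, 0.247]
ft_force: [0.5, -0.1, 0.9]
grip_width: 1.003
time: 1.7
position: [0.5256, 0.2883, 0.4048]
tool_rot: [-0.247, 1.557, 0.247]
ft_force: [0.3, 1.4, 0.4]
grip_width: 0.999
```

```bash
cat >> h.py <<'E'
def to(p,yang=None,off=.164):
    s=monitor.get_state();M=R.from_rotvec(s["tool_rot"]).as_matrix()
    g=s["position"]+M[:,0]*off
    a=np.arctan2(M[1,1],M[0,1])
    print("t",round(s["time"],2),"grasp",g.round(4),"shift mm",(M.T@(np.array(p)-g)*1000).round(1),"tilt",M[2,:].round(3),"yang",a.round(4),"turn x" ,None if yang is None else round(-((yang-a+np.pi)%(2*np.pi)-np.pi),3),"F",s["ft_force"].round(1),"w",round(s["grip_width"]*87,1))
E
python3 - <<'E'
from h import *
to([.609,.199,.190],1.884)
E
```

```text
t 1.7 grasp [0.5256 0.2884 0.2408] shift mm [  50.8 -110.8   51.7] tilt [-1.  0.  0.] yang 1.8851 turn x 0.001 F [0.3 1.4 0.4] w 86.9
```

```bash
python3 -m creep '[[0,-37,17,0,0,0,87],[0,-37,17,0,0,0,87],[0,-37,17,0,0,0,87],[10,0,0,0,0,0,87],[0,0,0,0,0,0,87]]'
python3 - <<'E'
from h import *
to([.609,.199,.190],1.884)
D={n:get_image(n) for n in("scene","top")}
f=lambda i:np.clip(255*(i/255.)**.5,0,255).astype(np.uint8)
crop(f(D["top"]["img"]),180,150,120,120,5,"pics/t3.png")
crop(f(D["scene"]["img"]),340,120,120,120,5,"pics/s3.png")
for n in D: print(n,[proj(D[n],p).round(1) for p in([.609,.199,.188],[.609,.199,.2308])])
E
```

```text
time: 2.2
position: [0.6076, 0.1987, 0.3929]
tool_rot: [-0.245, 1.56, 0.244]
ft_force: [-0.5, -0.2, -1.0]
grip_width: 1.001
t 2.2 grasp [0.6072 0.1985 0.2289] shift mm [38.9 -0.1  2. ] tilt [-1.    -0.    -0.003] yang 1.8822 turn x -0.002 F [-0.5 -0.2 -1. ] w 87.1
scene [array([404.6, 217.3]), array([406.4, 200.1])]
top [array([228.6, 203. ]), array([225. , 199.9])]
```

View pics/t3.png

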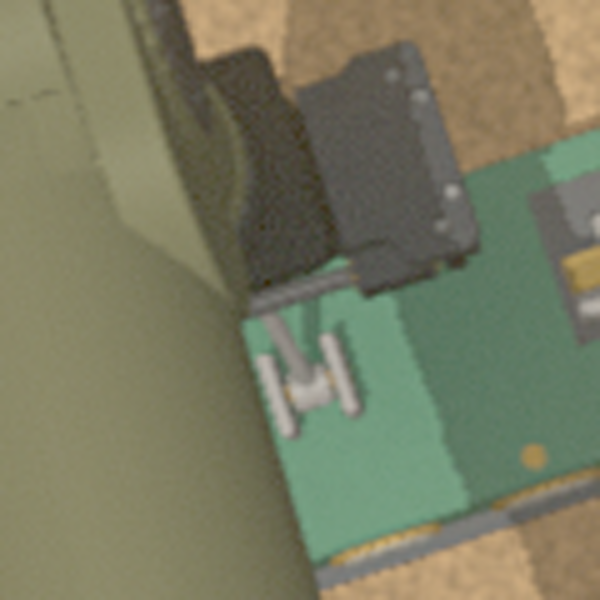

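View pics/s3.png

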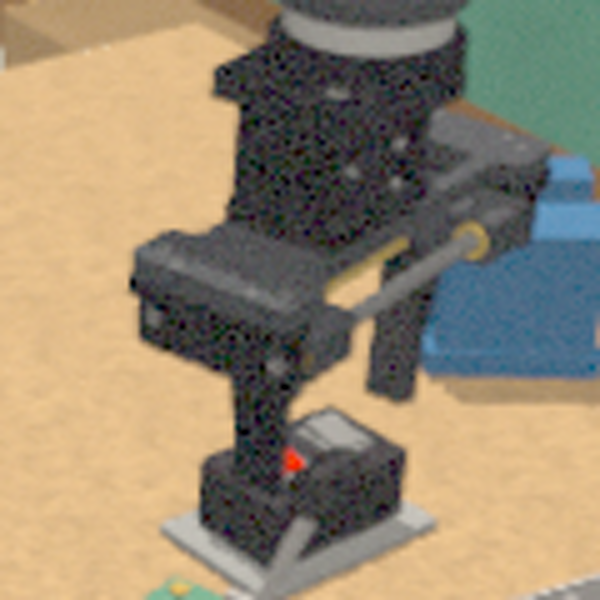

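```bash
python3 -m creep '[[15,0,1,0,0,0,87],[15,0,1,0,0,0,87],[9,0,0,0,0,0,87],[0,0,0,0,0,0,87]]'
python3 - <<'E'
from h import *
to([.609,.199,.189],1.884)
d=get_image("scene")
f=lambda i:np.clip(255*(i/255.)**.35*1.2,0,255).astype(np.uint8)
crop(f(d["img"]),370,170,75,75,8,"pics/s4.png")
g=monitor.get_state();M=R.from_rotvec(g["tool_rot"]).as_matrix();T=g["position"]
for nm,o in(("grasp",(.164,0,0)),("tipA",(.182,.0435,0)),("tipB",(.182,-.0435,0))):
    print(nm,((proj(d,T+M@np.array(o))-[370,170])*8).round(0))
E
```

```text
time: 2.7
position: [0.6085, 0.201, 0.353]
tool_rot: [-0.248, 1.561, 0.247]
ft_force: [-0.2, -0.6, -0.3]
grip_width: 0.997
t 2.7 grasp [0.6078 0.2007 0.1891] shift mm [ 0.  -2.   0.6] tilt [-1.    -0.    -0.004] yang 1.8858 turn x 0.002 F [-0.2 -0.6 -0.3] w 86.7
grasp [282. 369.]
tipA [365. 359.]
tipB [182. 494.]
```

View pics/s4.png

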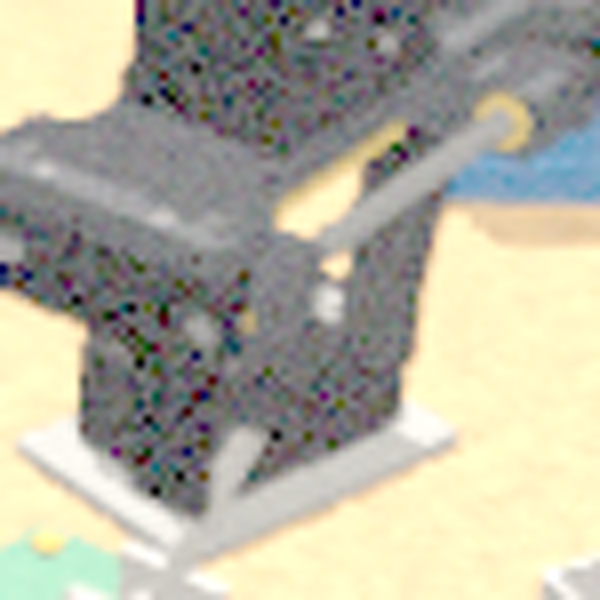

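```bash
python3 -m creep '[[0,-1,1,0,0,0,60],[0,-1,0,0,0,0,32],[0,0,0,0,0,0,20],[0,0,0,0,0,0,20],[0,0,0,0,0,0,20]]' 20
python3 -m creep '[[0,0,0,0,0,0,20],[0,0,0,0,0,0,20]]'
python3 - <<'E'
from h import *
to([.609,.199,.189],1.884)
E
```

```text
time: 3.25
position: [0.611, 0.1991, 0.356]
tool_rot: [-0.246, 1.556, 0.247]
ft_force: [0.7, 0.4, 1.1]
grip_width: 0.629
time: 3.45
position: [0.6109, 0.1991, 0.3558]
tool_rot: [-0.247, 1.557, 0.247]
ft_force: [-0.2, 0.6, -0.8]
grip_width: 0.448
t 3.45 grasp [0.6109 0.1991 0.1918] shift mm [ 2.8  0.5 -1.9] tilt [-1.  0.  0.] yang 1.8851 turn x 0.001 F [-0.2  0.6 -0.8] w 39.0
```

```bash
python3 -m creep '[[2,0,-1,0,0,0,20],[0,0,0,0,0,0,20],[0,0,0,0,0,0,20],[0,0,0,0,0,0,20]]'
python3 - <<'E'
from h import *
to([.609,.199,.188],1.884)
E
```

```text
time: 3.85
position: [0.6098, 0.2003, 0.3543]
tool_rot: [-0.246, 1.556, 0.25]
ft_force: [-0.1, 4.6, 3.9]
grip_width: 0.344
t 3.85 grasp [0.6099 0.2007 0.1903] shift mm [ 2.3 -1.3 -1.4] tilt [-1.     0.002  0.001] yang 1.8865 turn x 0.003 F [-0.1  4.6  3.9] w 29.9
```

```bash
python3 -m creep '[[-1.8,0,-5.2,0,0,0,20],[-1.5,0,-5.3,0,0,0,20],[-1.2,0,-5.4,0,0,0,20],[-1,0,-5.4,0,0,0,20]]' 30
python3 - <<'E'
from h import *
to([.609,.199,.188],1.884)
E
```

```text
time: 4.25
position: [0.5903, 0.1938, 0.3596]
tool_rot: [-0.246, 1.552, 0.25]
ft_force: [4.1, 7.0, -2.1]
grip_width: 0.338
t 4.25 grasp [0.591  0.1943 0.1956] shift mm [ 7.6 -1.2 18.5] tilt [-1.     0.002  0.005] yang 1.8869 turn x 0.003 F [ 4.1  7.  -2.1] w 29.4
```

```bash
python3 -m creep '[[-0.7,0,-5.5,0,0,0,20],[-0.4,0,-5.5,0,0,0,20],[-0.1,0,-5.5,0,0,0,20],[0.1,0,-5.5,0,0,0,20],[0.4,0,-5.5,0,0,0,20]]'
python3 -m creep '[[0.7,0,-5.5,0,0,0,20],[1,0,-5.4,0,0,0,20],[1.2,0,-5.4,0,0,0,20],[1.5,0,-5.3,0,0,0,20],[1.8,0,-5.2,0,0,0,20]]'
python3 - <<'E'
from h import *
to([.609,.199,.188],1.884)
D={n:get_image(n) for n in("scene","top")}
f=lambda i:np.clip(255*(i/255.)**.6,0,255).astype(np.uint8)
crop(f(D["top"]["img"]),200,150,130,120,5,"pics/t5.png")
crop(f(D["scene"]["img"]),310,190,120,100,5,"pics/s5.png")
E
```

```text
time: 4.75
position: [0.5647, 0.1852, 0.3609]
tool_rot: [-0.246, 1.549, 0.249]
ft_force: [5.3, 7.8, -0.3]
grip_width: 0.341
time: 5.25
position: [0.54, 0.1769, 0.3562]
tool_rot: [-0.245, 1.546, 0.249]
ft_force: [5.4, 7.5, 4.4]
grip_width: 0.34
t 5.25 grasp [0.5417 0.1776 0.1922] shift mm [ 5.  -0.6 70.6] tilt [-1.     0.001  0.011] yang 1.8861 turn x 0.002 F [5.4 7.5 4.4] w 29.6
```

View pics/t5.png

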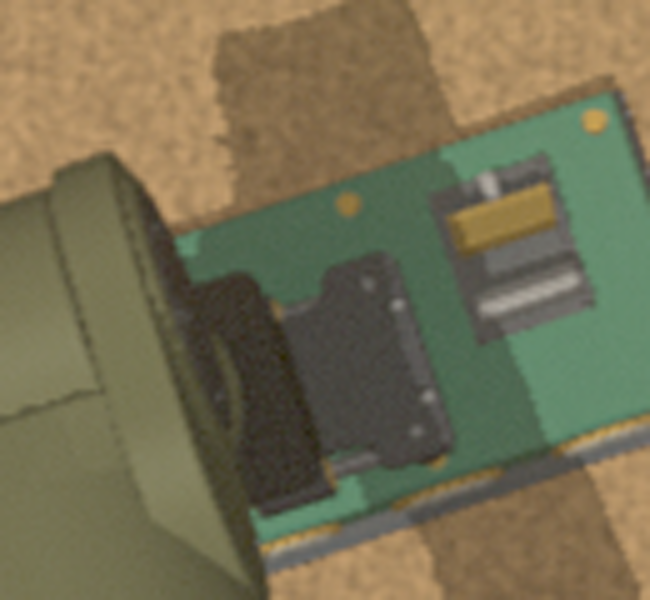

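View pics/s5.png

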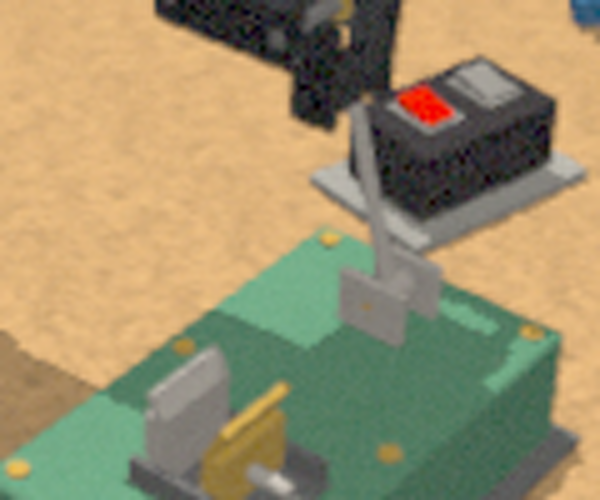

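The lever is pulled over and the brass plate has opened, with the brass edge at about (505,235) in the top crop. I'll pull further until I feel the end stop.

```bash
python3 -m creep '[[0.8,0,-2,0,0,0,20],[0.8,0,-2,0,0,0,20]]'
python3 -m creep '[[0.8,0,-2,0,0,0,20],[0.8,0,-2,0,0,0,20]]'
python3 -m creep '[[0.5,0,-2,0,0,0,20],[0,0,0,0,0,0,20]]'
python3 - <<'E'
from h import *
to([.609,.199,.188],1.884)
E
```

```text
time: 5.55
position: [0.5364, 0.1757, 0.355]
tool_rot: [-0.244, 1.545, 0.249]
ft_force: [6.6, 6.7, 6.4]
grip_width: 0.342
time: 5.75
position: [0.5327, 0.1744, 0.3535]
tool_rot: [-0.245, 1.545, 0.249]
ft_force: [5.9, 6.2, 5.5]
grip_width: 0.343
time: 5.95
position: [0.5312, 0.1739, 0.3531]
tool_rot: [-0.244, 1.543, 0.25]
ft_force: [7.3, 8.1, 4.5]
grip_width: 0.338
t 5.95 grasp [0.5333 0.1749 0.1892] shift mm [ 2.3 -0.5 79.4] tilt [-1.     0.001  0.014] yang 1.886 turn x 0.002 F [7.3 8.1 4.5] w 29.4
```

```bash
python3 -m creep '[[0.5,0,-2,0,0,0,20],[0.5,0,-2,0,0,0,20]]'
python3 - <<'E'
from h import *
to([.609,.199,.188],1.884)
D={n:get_image(n) for n in("scene","top")}
f=lambda i:np.clip(255*(i/255.)**.6,0,255).astype(np.uint8)
crop(f(D["top"]["img"]),270,160,70,70,8,"pics/t6.png")
crop(f(D["scene"]["img"]),350,190,75,75,8,"pics/s6.png")
# predicted knob at full stroke
for th in(.5,.6,.7):
    c=np.array([.5995,.1115]);yaw=.313;x=.11*np.sin(.35-th);z=.085+.11*np.cos(.35-th)
    p=[c[0]+np.cos(yaw)*x-np.sin(yaw)*.08,c[1]+np.sin(yaw)*x+np.cos(yaw)*.08,z]
    h=[c[0]-np.sin(yaw)*.08,c[1]+np.cos(yaw)*.08,.085]
    print(th,np.round(p,4),((proj(D["scene"],p)-[350,190])*8).round(),((proj(D["scene"],h)-[350,190])*8).round())
E
```

```text
time: 6.15
position: [0.5294, 0.1733, 0.3529]
tool_rot: [-0.243, 1.535, 0.25]
ft_force: [19.0, 11.8, 1.1]
grip_width: 0.34
t 6.15 grasp [0.5328 0.1746 0.189 ] shift mm [ 2.7 -0.4 80. ] tilt [-1.     0.001  0.022] yang 1.8859 turn x 0.002 F [19.  11.8  1.1] w 29.6
0.5 [0.5592 0.1826 0.1938] [279. 134.] [303. 473.]
0.6 [0.549  0.1792 0.1916] [247. 128.] [303. 473.]
0.7 [0.539  0.176  0.1883] [216. 125.] [303. 473.]
```

View pics/t6.png

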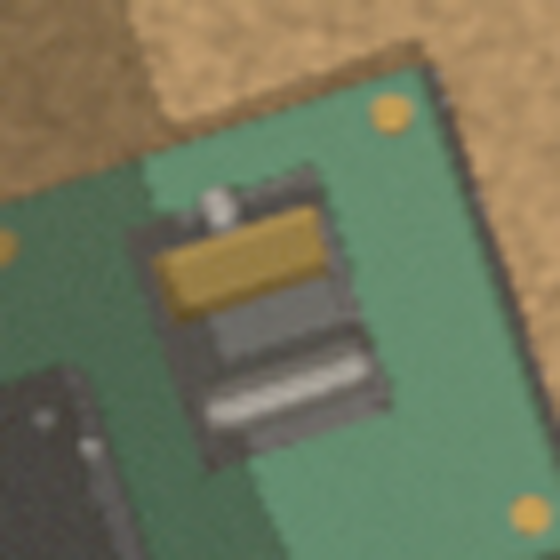

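View pics/s6.png

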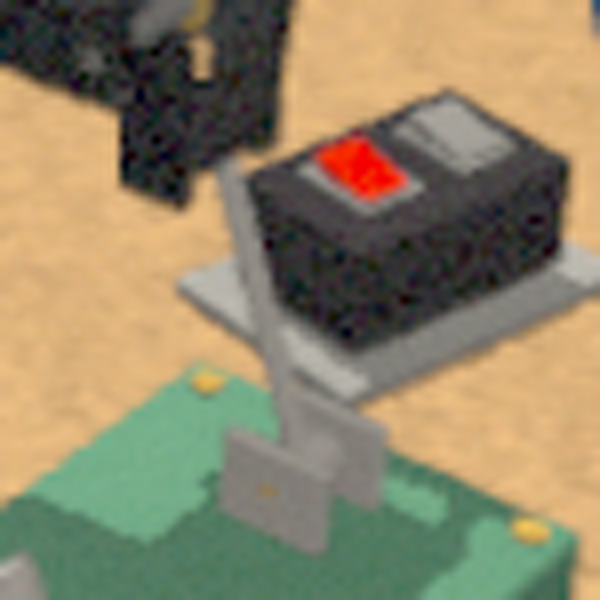

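```bash
python3 -m creep '[[-0.8,0,2,0,0,0,20],[-0.8,0,2,0,0,0,20],[-0.8,0,2,0,0,0,20],[-0.8,0,2,0,0,0,20],[-0.8,0,2,0,0,0,20]]'
python3 -m creep '[[-0.7,0,2,0,0,0,20],[-0.7,0,2,0,0,0,20],[-0.7,0,2,0,0,0,20],[-0.6,0,2,0,0,0,20],[-0.6,0,2,0,0,0,20]]'
python3 -m creep '[[-0.6,0,2,0,0,0,20],[-0.5,0,2,0,0,0,20],[-0.5,0,2,0,0,0,20],[-0.5,0,2,0,0,0,20],[-0.4,0,2,0,0,0,20]]'
python3 - <<'E'
from h import *
to([.609,.199,.188],1.884)
E
```

```text
time: 6.75
position: [0.5354, 0.1754, 0.3543]
tool_rot: [-0.246, 1.551, 0.249]
ft_force: [3.2, 5.3, 1.8]
grip_width: 0.339
time: 7.25
position: [0.5441, 0.1783, 0.357]
tool_rot: [-0.246, 1.554, 0.249]
ft_force: [1.2, 6.0, 3.1]
grip_width: 0.34
time: 7.75
position: [0.5534, 0.1814, 0.3592]
tool_rot: [-0.246, 1.555, 0.249]
ft_force: [1.0, 5.2, 1.2]
grip_width: 0.341
t 7.75 grasp [0.5536 0.1817 0.1952] shift mm [ 7.2 -0.7 58. ] tilt [-1.     0.001  0.001] yang 1.8861 turn x 0.002 F [1.  5.2 1.2] w 29.7
```

```bash
python3 -m creep '[[-0.4,0,2.2,0,0,0,20],[-0.4,0,2.2,0,0,0,20],[-0.3,0,2.2,0,0,0,20],[-0.3,0,2.2,0,0,0,20],[-0.2,0,2.2,0,0,0,20]]'
python3 -m creep '[[-0.2,0,2.2,0,0,0,20],[-0.1,0,2.2,0,0,0,20],[-0.1,0,2.2,0,0,0,20],[0,0,2.2,0,0,0,20],[0,0,2.2,0,0,0,20]]'
python3 -m creep '[[0,0,2.2,0,0,0,20],[0.1,0,2.2,0,0,0,20],[0.1,0,2.2,0,0,0,20],[0.2,0,2.2,0,0,0,20],[0.2,0,2.2,0,0,0,20]]'
python3 - <<'E'
from h import *
to([.609,.199,.188],1.884)
E
```

```text
time: 8.25
position: [0.5637, 0.1849, 0.3605]
tool_rot: [-0.246, 1.556, 0.249]
ft_force: [0.4, 6.1, 0.7]
grip_width: 0.338
time: 8.75
position: [0.574, 0.1883, 0.3607]
tool_rot: [-0.246, 1.557, 0.249]
ft_force: [-0.8, 4.9, -0.1]
grip_width: 0.341
time: 9.25
position: [0.5842, 0.1917, 0.3599]
tool_rot: [-0.247, 1.558, 0.249]
ft_force: [-0.5, 5.3, 0.9]
grip_width: 0.339
t 9.25 grasp [0.584  0.1919 0.1959] shift mm [ 7.8 -1.1 26. ] tilt [-1.     0.002 -0.001] yang 1.8864 turn x 0.002 F [-0.5  5.3  0.9] w 29.5
```

```bash
python3 -m creep '[[0.3,0,2,0,0,0,20],[0.3,0,2,0,0,0,20],[0.3,0,2,0,0,0,20],[0.3,0,2,0,0,0,20],[0.4,0,2,0,0,0,20]]'
python3 -m creep '[[0.4,0,2,0,0,0,20],[0.4,0,2,0,0,0,20],[0.5,0,2,0,0,0,20],[0.5,0,2,0,0,0,20],[0.5,0,2,0,0,0,20]]'
python3 -m creep '[[0.5,0,1.5,0,0,0,20],[0.5,0,1.5,0,0,0,20],[0.5,0,1.5,0,0,0,20],[0.5,0,1.5,0,0,0,20]]'
python3 - <<'E'
from h import *
to([.609,.199,.188],1.884)
E
```

```text
time: 9.75
position: [0.5936, 0.1949, 0.3581]
tool_rot: [-0.247, 1.559, 0.249]
ft_force: [-1.2, 4.8, 0.6]
grip_width: 0.342
time: 10.25
position: [0.6028, 0.198, 0.3555]
tool_rot: [-0.247, 1.56, 0.249]
ft_force: [-2.1, 5.5, 1.4]
grip_width: 0.342
time: 10.65
position: [0.6062, 0.199, 0.3548]
tool_rot: [-0.248, 1.568, 0.249]
ft_force: [-18.5, 0.1, 15.9]
grip_width: 0.339
t 10.65 grasp [0.6043 0.1988 0.1908] shift mm [ 2.7 -1.3  4.5] tilt [-1.     0.002 -0.012] yang 1.8866 turn x 0.003 F [-18.5   0.1  15.9] w 29.5
```

```bash
python3 -m creep '[[-0.5,0,-1,0,0,0,20],[-0.5,0,-1,0,0,0,20],[0,0,0,0,0,0,20]]'
python3 - <<'E'
from h import *
to([.609,.199,.188],1.884)
D={n:get_image(n) for n in("scene","top")}
f=lambda i:np.clip(255*(i/255.)**.6,0,255).astype(np.uint8)
crop(f(D["top"]["img"]),270,160,70,70,8,"pics/t7.png")
crop(f(D["scene"]["img"]),310,190,120,100,6,"pics/s7.png")
E
```

```text
time: 10.95
position: [0.6051, 0.1987, 0.355]
tool_rot: [-0.247, 1.564, 0.249]
ft_force: [-9.0, 3.2, 6.6]
grip_width: 0.34
t 10.95 grasp [0.6039 0.1987 0.191 ] shift mm [ 3.  -1.3  5. ] tilt [-1.     0.002 -0.008] yang 1.8866 turn x 0.003 F [-9.   3.2  6.6] w 29.6
```

View pics/t7.png

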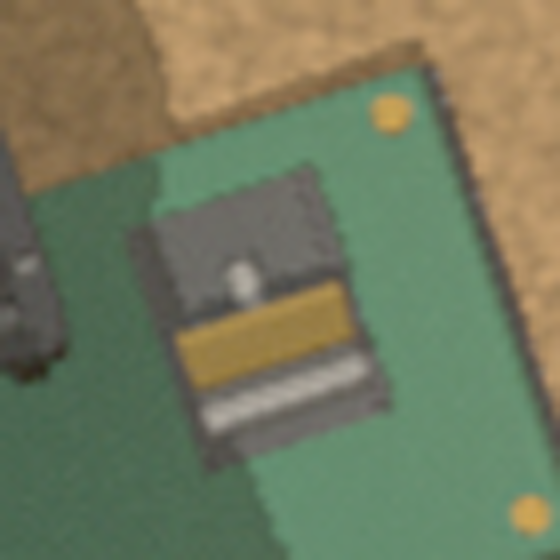

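View pics/s7.png

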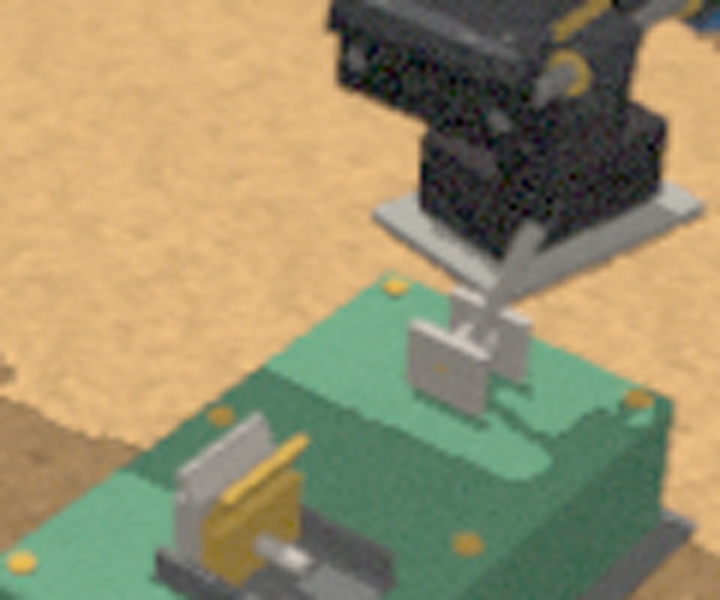

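The plate is closed, with the brass at (265,335) next to the steel in the top crop, and the lever is on its rest stop. I'll release it.

```bash
python3 -m creep '[[-0.3,0,-1,0,0,0,20],[0,0,0,0,0,0,34],[0,0,0,0,0,0,60],[0,0,0,0,0,0,75],[0,0,0,0,0,0,75]]'
python3 -m creep '[[-10,0,0,0,0,0,75],[-25,0,0,0,0,0,75],[-40,0,0,0,0,0,75]]'
python3 - <<'E'
from h import *
to([.4934,-.2828,.22],-.188)
E
```

```text
time: 11.55
position: [0.6071, 0.1964, 0.3555]
tool_rot: [-0.247, 1.556, 0.244]
ft_force: [-0.7, 0.8, 0.3]
grip_width: 0.581
time: 11.85
position: [0.6062, 0.1971, 0.4295]
tool_rot: [-0.248, 1.561, 0.245]
ft_force: [0.8, -0.2, 0.3]
grip_width: 0.823
t 11.85 grasp [0.6055 0.1968 0.2655] shift mm [  47.1 -421.5 -254.4] tilt [-1.    -0.001 -0.005] yang 1.8845 turn x 2.073 F [ 0.8 -0.2  0.3] w 71.6
```

```bash
python3 -m creep '[[0,0,0,0.148,0,0,75],[0,0,0,0.148,0,0,75],[0,0,0,0.148,0,0,75],[0,0,0,0.148,0,0,75],[0,0,0,0.148,0,0,75]]'
python3 -m creep '[[0,0,0,0.148,0,0,75],[0,0,0,0.148,0,0,75],[0,0,0,0.148,0,0,75],[0,0,0,0.148,0,0,75],[0,0,0,0.148,0,0,75]]'
python3 -m creep '[[0,0,0,0.148,0,0,75],[0,0,0,0.148,0,0,75],[0,0,0,0.148,0,0,75],[0,0,0,0.148,0,0,75]]'
python3 - <<'E'
from h import *
to([.4934,-.2828,.22],-.188)
E
```

```text
time: 12.35
position: [0.6068, 0.1972, 0.4317]
tool_rot: [0.339, 1.543, -0.339]
ft_force: [0.1, -0.0, 0.0]
grip_width: 0.865
time: 12.85
position: [0.6068, 0.1973, 0.4317]
tool_rot: [0.911, 1.371, -0.91]
ft_force: [0.6, 0.1, 0.7]
grip_width: 0.864
time: 13.25
position: [0.6068, 0.1973, 0.4316]
tool_rot: [1.351, 1.111, -1.349]
ft_force: [-0.1, 1.1, -0.1]
grip_width: 0.858
t 13.25 grasp [0.6069 0.1973 0.2676] shift mm [ 47.5 -19.2 493. ] tilt [-1.     0.001 -0.   ] yang -0.1935 turn x -0.005 F [-0.1  1.1 -0.1] w 74.6
```

```bash
python3 -m creep '[[0,-2,45,0,0,0,75],[0,-2,45,0,0,0,75],[0,-2,45,0,0,0,75],[0,-2,45,0,0,0,75],[0,-2,45,0,0,0,75]]'
python3 -m creep '[[0,-2,45,0,0,0,75],[0,-2,45,0,0,0,75],[0,-2,45,0,0,0,75],[0,-2,45,0,0,0,75],[0,-2,45,0,0,0,75]]'
python3 - <<'E'
from h import *
to([.4934,-.2828,.17],-.188)
E
```

```text
time: 13.75
position: [0.5543, -0.0238, 0.4317]
tool_rot: [1.347, 1.114, -1.344]
ft_force: [-0.0, -0.9, 0.1]
grip_width: 0.866
time: 14.25
position: [0.5024, -0.243, 0.4319]
tool_rot: [1.347, 1.113, -1.344]
ft_force: [-0.1, 0.9, 0.4]
grip_width: 0.865
t 14.25 grasp [ 0.5027 -0.243   0.2679] shift mm [97.9 -1.9 40.9] tilt [-1.     0.002 -0.   ] yang -0.1873 turn x 0.001 F [-0.1  0.9  0.4] w 75.2
```

```bash
python3 -m creep '[[0,-2,41,0,0,0,75],[45,0,0,0,0,0,75],[45,0,0,0,0,0,75],[5,0,0,0,0,0,75],[0,0,0,0,0,0,75]]'
python3 - <<'E'
from h import *
to([.4934,-.2828,.091],-.188)
D={n:get_image(n) for n in("scene","top")}
f=lambda i:np.clip(255*(i/255.)**.6,0,255).astype(np.uint8)
crop(f(D["top"]["img"]),390,190,150,110,5,"pics/t8.png")
crop(f(D["scene"]["img"]),90,180,150,120,5,"pics/s8.png")
E
```

```text
time: 14.75
position: [0.4937, -0.2806, 0.3359]
tool_rot: [1.345, 1.116, -1.347]
ft_force: [-0.8, -1.2, 0.8]
grip_width: 0.859
t 14.75 grasp [ 0.4934 -0.2806  0.1719] shift mm [80.9  0.5  2.1] tilt [-1.    -0.001  0.   ] yang -0.1869 turn x 0.001 F [-0.8 -1.2  0.8] w 74.7
```

View pics/t8.png

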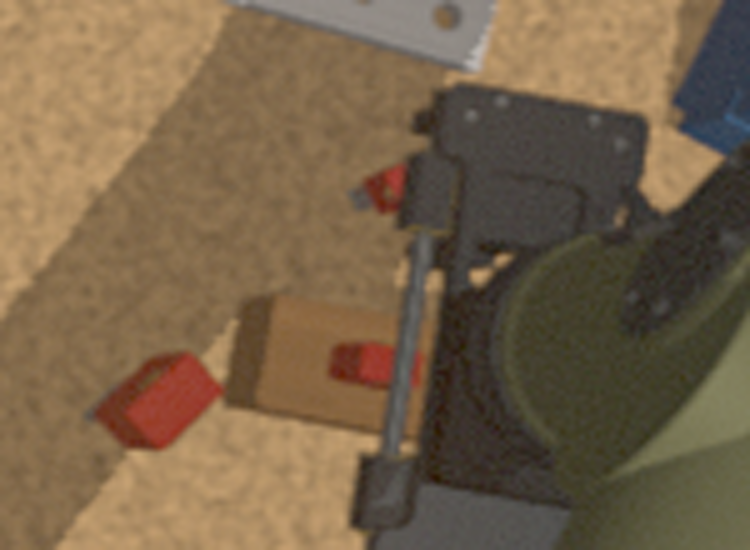

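View pics/s8.png

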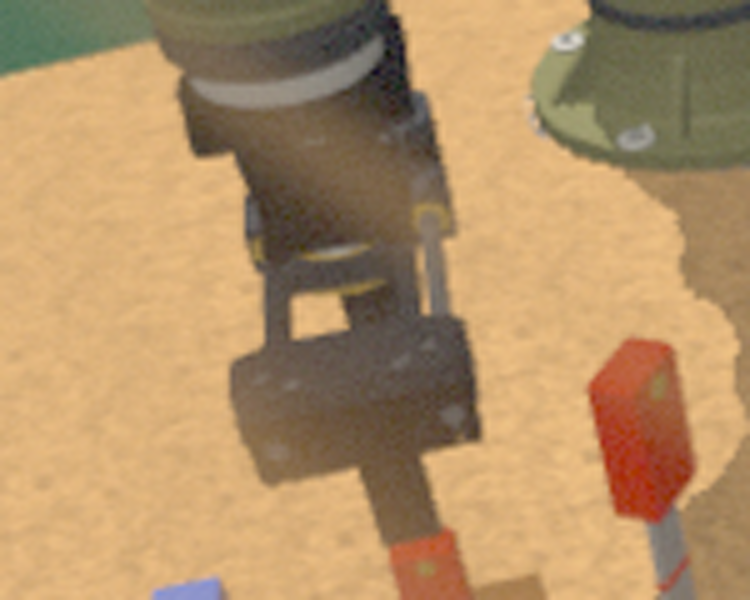

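```bash
python3 -m creep '[[30,0,2,0,0,0,60],[30,0,0,0,0,0,60],[15,0,0,0,0,0,60],[3,0,0,0,0,0,60],[0,0,0,0,0,0,60]]'
python3 - <<'E'
from h import *
to([.4934,-.2828,.091],-.188)
D={n:get_image(n) for n in("scene","top")}
f=lambda i:np.clip(255*(i/255.)**.6,0,255).astype(np.uint8)
crop(f(D["top"]["img"]),390,190,150,110,5,"pics/t9.png")
crop(f(D["scene"]["img"]),100,240,110,90,7,"pics/s9.png")
E
```

```text
time: 15.35
position: [0.494, -0.2829, 0.2589]
tool_rot: [1.346, 1.114, -1.344]
ft_force: [0.6, -0.6, 0.2]
grip_width: 0.694
t 15.35 grasp [ 0.4942 -0.283   0.0949] shift mm [ 3.9 -0.9 -0.1] tilt [-1.     0.002  0.   ] yang -0.1866 turn x 0.001 F [ 0.6 -0.6  0.2] w 60.4
```

View pics/s9.png

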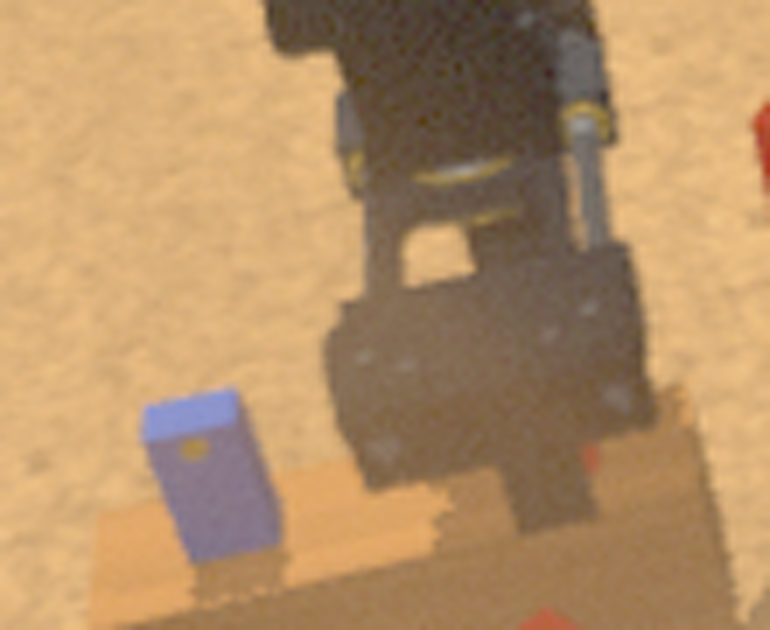

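View pics/t9.png

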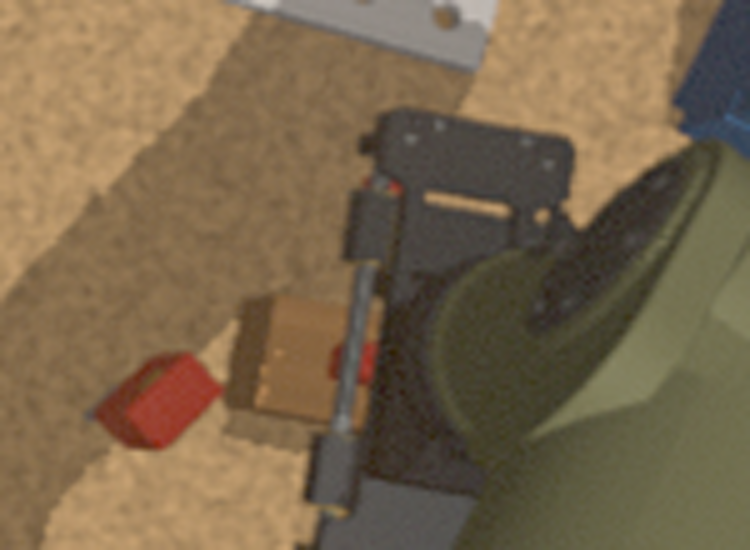

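```bash
python3 -m creep '[[3,-0.5,-1,0,0,0,30],[0,0,0,0,0,0,18],[0,0,0,0,0,0,8],[0,0,0,0,0,0,8],[0,0,0,0,0,0,8]]' 15
python3 -m creep '[[0,0,0,0,0,0,8],[0,0,0,0,0,0,8],[0,0,0,0,0,0,8]]' 30
python3 - <<'E'
from h import *
to([.4934,-.2828,.091],-.188)
E
```

```text
time: 15.95
position: [0.493, -0.2816, 0.2548]
tool_rot: [1.346, 1.115, -1.345]
ft_force: [0.5, -0.4, -0.3]
grip_width: 0.322
time: 16.25
position: [0.4931, -0.2816, 0.2547]
tool_rot: [1.346, 1.115, -1.345]
ft_force: [-0.3, 0.7, 0.0]
grip_width: 0.179
t 16.25 grasp [ 0.4931 -0.2816  0.0907] shift mm [-0.3  0.5  1.1] tilt [-1.  0. -0.] yang -0.187 turn x 0.001 F [-0.3  0.7  0. ] w 15.6
```

```bash
python3 -m creep '[[-10,0,0,0,0,0,8],[-20,0,0,0,0,0,8],[-20,0,0,0,0,0,8],[-25,0,0,0,0,0,8],[-25,0,0,0,0,0,8]]' 40
python3 -m creep '[[-30,0,0,0,0,0,8],[-30,0,0,0,0,0,8],[0,0,0,0,0,0,8]]'
python3 - <<'E'
from h import *
to([.6165,.054,.23],.313)
D={n:get_image(n) for n in("scene","top")}
cv2.imwrite("pics/s10.png",D["scene"]["img"][:,:,::-1])
E
```

```text
time: 16.75
position: [0.4927, -0.2817, 0.356]
tool_rot: [1.346, 1.115, -1.346]
ft_force: [-0.5, 0.0, -0.5]
grip_width: 0.178
time: 17.05
position: [0.4935, -0.2828, 0.4196]
tool_rot: [1.348, 1.108, -1.341]
ft_force: [-0.4, -1.1, -1.1]
grip_width: 0.18
t 17.05 grasp [ 0.4947 -0.2832  0.2556] shift mm [  25.7   56.6 -354. ] tilt [-1.     0.008  0.001] yang -0.1875 turn x -0.5 F [-0.4 -1.1 -1.1] w 15.7
```

View pics/s10.png

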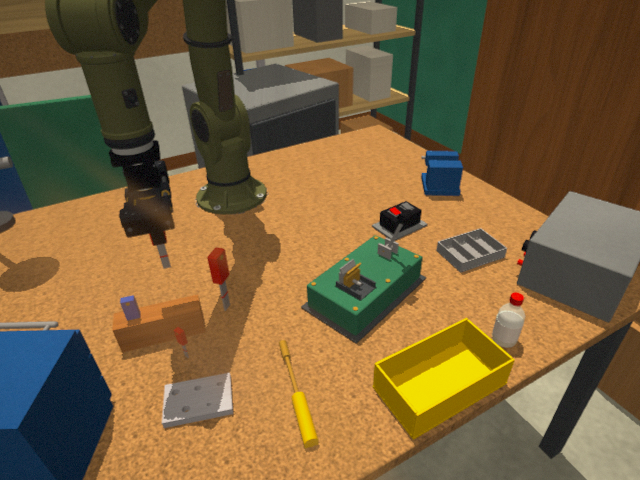

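```bash
python3 -m creep '[[0,0,0,-0.125,0,0,8],[0,0,0,-0.125,0,0,8],[0,0,0,-0.125,0,0,8],[0,0,0,-0.125,0,0,8]]'
python3 -m creep '[[0,25,-32,0,0,0,8],[0,25,-32,0,0,0,8],[0,25,-32,0,0,0,8],[0,25,-32,0,0,0,8],[0,25,-32,0,0,0,8]]'
python3 -m creep '[[0,25,-32,0,0,0,8],[0,25,-32,0,0,0,8],[0,25,-32,0,0,0,8],[0,0,0,0,0,0,8]]'
python3 - <<'E'
from h import *
to([.6165,.054,.22],.313)
E
```

```text
time: 17.55
position: [0.4926, -0.2813, 0.4131]
tool_rot: [0.971, 1.346, -0.973]
ft_force: [-0.6, -0.3, -1.6]
grip_width: 0.182
time: 18.05
position: [0.5625, -0.0892, 0.4132]
tool_rot: [0.975, 1.343, -0.977]
ft_force: [0.8, -0.0, -1.1]
grip_width: 0.176
time: 18.45
position: [0.6051, 0.0318, 0.4121]
tool_rot: [0.968, 1.35, -0.968]
ft_force: [-0.3, 0.3, -0.7]
grip_width: 0.18
t 18.45 grasp [0.6045 0.0322 0.2481] shift mm [ 28.1  18.3 -16.7] tilt [-1.    -0.002 -0.004] yang 0.3237 turn x 0.011 F [-0.3  0.3 -0.7] w 15.7
```

```bash
python3 -m creep '[[0,9,-9,0.01,0,0,8],[10,9,-8,0,0,0,8],[15,0,0,0,0,0,8],[0,0,0,0,0,0,8],[0,0,0,0,0,0,8]]'
python3 - <<'E'
from h import *
to([.6165,.054,.22],.313)
D={n:get_image(n) for n in("scene","top")}
f=lambda i:np.clip(255*(i/255.)**.6,0,255).astype(np.uint8)
crop(f(D["top"]["img"]),250,150,110,90,7,"pics/t11.png")
crop(f(D["scene"]["img"]),310,210,75,75,8,"pics/s11.png")
s=monitor.get_state();M=R.from_rotvec(s["tool_rot"]).as_matrix();tip=s["position"]+M[:,0]*.249
print("tip",tip,[((proj(D["scene"],p)-[310,210])*8).round() for p in(tip,[.6165,.054,.12],[.615,.0543,.12],[.618,.0566,.12])])
E
```

```text
time: 18.95
position: [0.616, 0.0441, 0.3886]
tool_rot: [0.983, 1.338, -0.986]
ft_force: [-0.5, 1.3, -1.2]
grip_width: 0.182
t 18.95 grasp [0.6157 0.0439 0.2246] shift mm [ 4.6  3.8 -9.4] tilt [-1.    -0.002  0.   ] yang 0.3013 turn x -0.012 F [-0.5  1.3 -1.2] w 15.8
tip [0.61647677 0.04412729 0.14095572] [array([278., 396.]), array([310., 446.]), array([308., 443.]), array([321., 446.])]
```

View pics/s11.png

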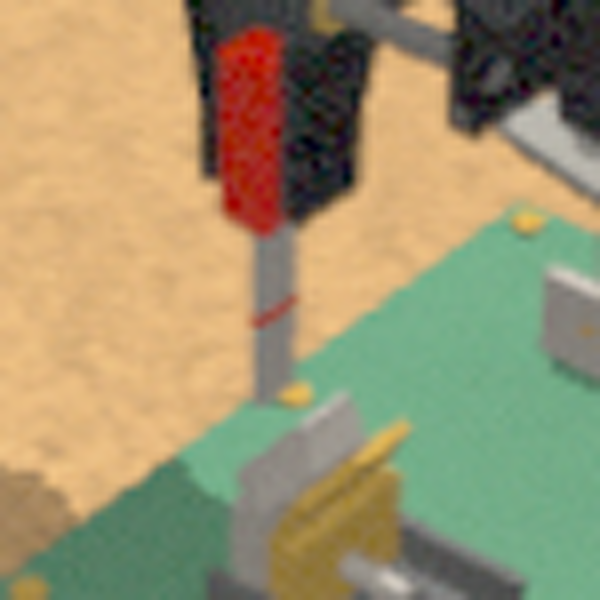

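View pics/t11.png

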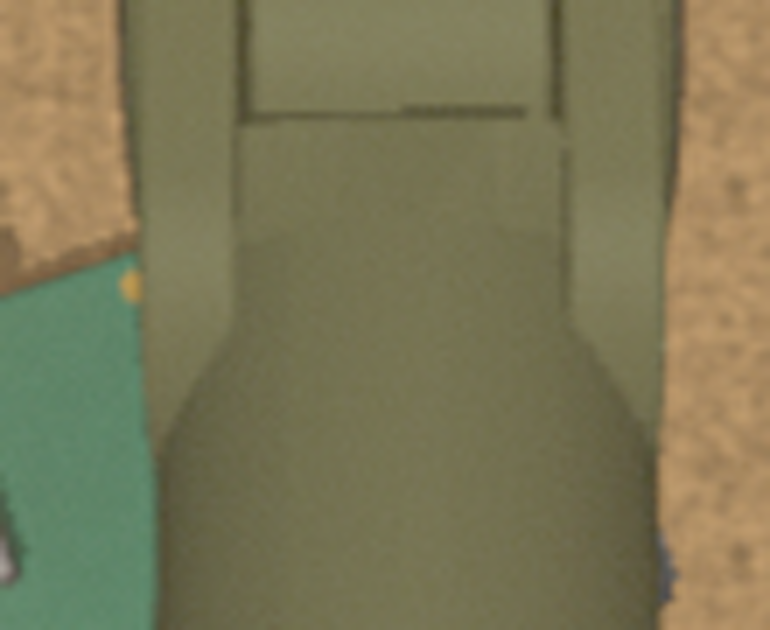

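```bash
python3 - <<'E'
from h import *
d=load()["scene"]
s=monitor.get_state();M=R.from_rotvec(s["tool_rot"]).as_matrix();tip=s["position"]+M[:,0]*.249
P=lambda x,y:(310+(x+.5)/8-.5,210+(y+.5)/8-.5)
w=onz(d,P(268,401),tip[2]);m=onz(d,P(321,445),.12)
print(w,m,"delta tool",(M.T@(m-w)*1000).round(1))
# handle bottom & blade top
for z,px in((.201,(262,233)),):print(onz(d,P(*px),z))
# band at tip+28
print("band",onz(d,P(274,312),tip[2]+.028))
to([.6165,.054,.22],.313)
E
```

```text
[0.61533422 0.04069586 0.14095572] [0.61583663 0.05678603 0.12      ] delta tool [ 21.    5.3 -15.2]
[0.62247997 0.0343422  0.201     ]
band [0.61527329 0.04238895 0.16895572]
t 19.05 grasp [0.6164 0.0441 0.226 ] shift mm [ 6.   3.  -9.4] tilt [-1.  0.  0.] yang 0.3015 turn x -0.011 F [-0.3 -0.1 -1. ] w 15.7
```

```bash
python3 -m creep '[[0,2,-6,-0.011,0,0,8],[0,2,-6,0,0,0,8],[4,0,0,0,0,0,8],[0,0,0,0,0,0,8]]'
python3 - <<'E'
from h import *
to([.6165,.054,.205],.313)
d=get_image("scene")
f=lambda i:np.clip(255*(i/255.)**.6,0,255).astype(np.uint8)
crop(f(d["img"]),325,225,50,50,12,"pics/s12.png")
s=monitor.get_state();M=R.from_rotvec(s["tool_rot"]).as_matrix();tip=s["position"]+M[:,0]*.249
print("tip",tip,((proj(d,tip)-[325,225])*12).round())
E
```

```text
time: 19.45
position: [0.6164, 0.0584, 0.3851]
tool_rot: [0.974, 1.343, -0.975]
ft_force: [0.2, -0.3, -0.5]
grip_width: 0.18
t 19.45 grasp [0.6163 0.0584 0.2211] shift mm [16.1 -1.2  4.3] tilt [-1.    -0.001 -0.   ] yang 0.3151 turn x 0.002 F [ 0.2 -0.3 -0.5] w 15.7
tip [0.61632456 0.05794761 0.136301  ] [305. 409.]
```

View pics/s12.png

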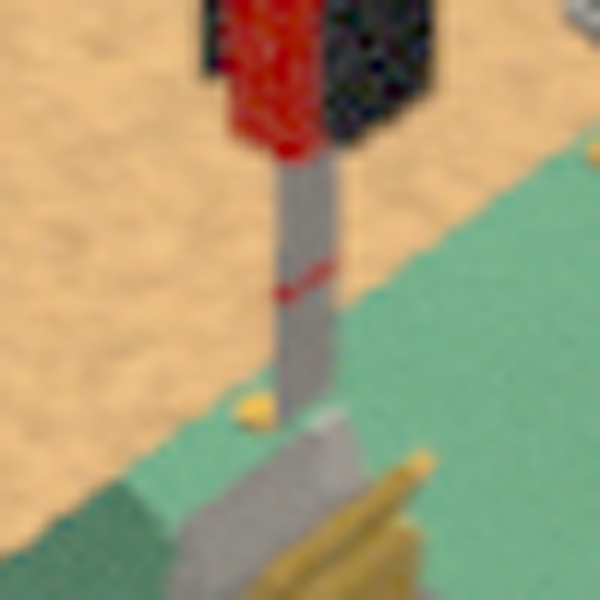

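```bash
python3 -m creep '[[8,1,2,0,0,0,8],[8,0,0,0,0,0,8],[4,0,0,0,0,0,8],[0,0,0,0,0,0,8]]'
python3 - <<'E'
from h import *
to([.6165,.054,.205],.313)
d=get_image("scene")
f=lambda i:np.clip(255*(i/255.)**.6,0,255).astype(np.uint8)
crop(f(d["img"]),325,225,50,50,12,"pics/s13.png")
s=monitor.get_state();M=R.from_rotvec(s["tool_rot"]).as_matrix();tip=s["position"]+M[:,0]*.249
print("tip",tip,((proj(d,tip)-[325,225])*12).round())
E
```

```text
time: 19.9
position: [0.6178, 0.0562, 0.3643]
tool_rot: [0.974, 1.343, -0.977]
ft_force: [0.2, -0.2, -1.3]
grip_width: 0.182
t 19.9 grasp [0.6175 0.0561 0.2003] shift mm [-4.7 -1.6  1.7] tilt [-1.    -0.002 -0.   ] yang 0.3138 turn x 0.001 F [ 0.2 -0.2 -1.3] w 15.9
tip [0.61777243 0.05612416 0.11600045] [299. 507.]
```

View pics/s13.png

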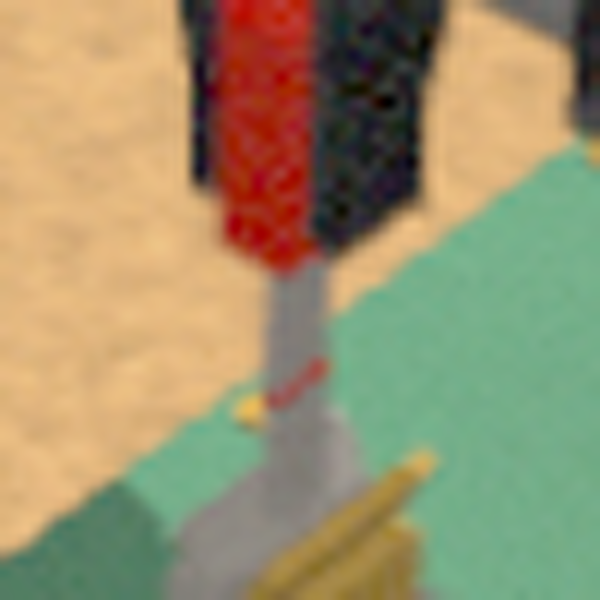

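```bash
python3 -m creep '[[3,0,0,0,0,0,8],[2,0,0,0,0,0,8],[0,0,0,0,0,0,8]]'
python3 -m creep '[[2,0,0,0,0,0,8],[2,0,0,0,0,0,8],[0,0,0,0,0,0,8]]'
python3 - <<'E'
from h import *
to([.6165,.054,.177],.313)
s=monitor.get_state();M=R.from_rotvec(s["tool_rot"]).as_matrix();print((M.T@s["ft_force"]).round(1),s["torque"])
E
```

```text
time: 20.25
position: [0.6181, 0.0563, 0.3604]
tool_rot: [0.975, 1.342, -0.975]
ft_force: [0.6, -0.7, -0.3]
grip_width: 0.176
time: 20.55
position: [0.6181, 0.0563, 0.3563]
tool_rot: [0.975, 1.342, -0.975]
ft_force: [-0.1, -0.1, -0.5]
grip_width: 0.18
t 20.55 grasp [0.618  0.0563 0.1923] shift mm [15.3 -2.1  1.7] tilt [-1. -0. -0.] yang 0.3141 turn x 0.001 F [-0.1 -0.1 -0.5] w 15.7
[ 0.5 -0.1  0. ] [0.00403963 0.02650318 0.02016774]
```

```bash
python3 -m creep '[[2,0,0,0,0,0,8],[1,0,0,0,0,0,8],[0,0,0,0,0,0,8]]'
python3 -m creep '[[2,0,0,0,0,0,8],[1,0,0,0,0,0,8],[0,0,0,0,0,0,8]]'
python3 - <<'E'
from h import *
to([.6165,.054,.177],.313)
s=monitor.get_state();M=R.from_rotvec(s["tool_rot"]).as_matrix();print((M.T@s["ft_force"]).round(1),s["torque"])
E
```

```text
time: 20.85
position: [0.6181, 0.0563, 0.3535]
tool_rot: [0.975, 1.342, -0.975]
ft_force: [-0.2, -0.3, -1.5]
grip_width: 0.179
time: 21.15
position: [0.6179, 0.0559, 0.351]
tool_rot: [0.975, 1.342, -0.976]
ft_force: [-4.1, -0.6, 4.0]
grip_width: 0.181
t 21.15 grasp [0.6178 0.0559 0.187 ] shift mm [10.  -1.8  1.4] tilt [-1.    -0.001 -0.   ] yang 0.3137 turn x 0.001 F [-4.1 -0.6  4. ] w 15.8
[-4.  -4.1 -0.7] [-0.3033999   0.91957126 -0.05518369]
```

```bash
python3 -m creep '[[0,-1,0,0,0,0,8],[2,0,0,0,0,0,8],[0,0,0,0,0,0,8]]'
python3 - <<'E'
from h import *
to([.6165,.054,.177],.313)
s=monitor.get_state();M=R.from_rotvec(s["tool_rot"]).as_matrix();print((M.T@s["ft_force"]).round(1),s["torque"])
E
python3 -m creep '[[2,0,0,0,0,0,8],[0,0,0,0,0,0,8]]'
python3 - <<'E'
from h import *
to([.6165,.054,.177],.313)
s=monitor.get_state();M=R.from_rotvec(s["tool_rot"]).as_matrix();print((M.T@s["ft_force"]).round(1),s["torque"])
E
```

```text
time: 21.45
position: [0.6174, 0.0557, 0.3503]
tool_rot: [0.976, 1.341, -0.974]
ft_force: [-3.5, -1.3, 9.3]
grip_width: 0.176
t 21.45 grasp [0.6176 0.0558 0.1863] shift mm [ 9.3 -1.6  1.4] tilt [-1.     0.002 -0.   ] yang 0.3139 turn x 0.001 F [-3.5 -1.3  9.3] w 15.3
[-9.3 -3.7  0.1] [-0.31356183  1.07255031  0.04546998]
time: 21.65
position: [0.6174, 0.0555, 0.3482]
tool_rot: [0.976, 1.34, -0.974]
ft_force: [-2.6, -1.1, 7.2]
grip_width: 0.182
t 21.65 grasp [0.6177 0.0556 0.1842] shift mm [ 7.2 -1.6  1.1] tilt [-1.     0.002  0.   ] yang 0.3137 turn x 0.001 F [-2.6 -1.1  7.2] w 15.8
[-7.2 -2.8  0.2] [-0.38966448  0.85629925  0.01239171]
```

```bash
python3 -m creep '[[1.5,-0.5,0,0,0,0,8],[1.5,0,0,0,0,0,8],[0,0,0,0,0,0,8]]'
python3 -m creep '[[1.5,0,0,0,0,0,8],[1,0,0,0,0,0,8],[0,0,0,0,0,0,8]]'
python3 - <<'E'
from h import *
to([.6165,.054,.177],.313)
s=monitor.get_state();M=R.from_rotvec(s["tool_rot"]).as_matrix();print((M.T@s["ft_force"]).round(1),s["torque"])
d=get_image("scene")
f=lambda i:np.clip(255*(i/255.)**.6,0,255).astype(np.uint8)
crop(f(d["img"]),325,225,50,50,12,"pics/s14.png")
E
```

```text
time: 21.95
position: [0.6172, 0.0556, 0.3449]
tool_rot: [0.976, 1.34, -0.973]
ft_force: [-1.1, 0.2, 6.2]
grip_width: 0.18
time: 22.25
position: [0.6172, 0.0557, 0.3424]
tool_rot: [0.976, 1.34, -0.973]
ft_force: [-0.7, -0.1, 6.5]
grip_width: 0.181
t 22.25 grasp [0.6176 0.0557 0.1784] shift mm [ 1.4 -1.5  1.3] tilt [-1.     0.002  0.   ] yang 0.3141 turn x 0.001 F [-0.7 -0.1  6.5] w 15.8
[-6.5 -0.7 -0.1] [-0.30948957  0.54574309  0.03903089]
```

View pics/s14.png

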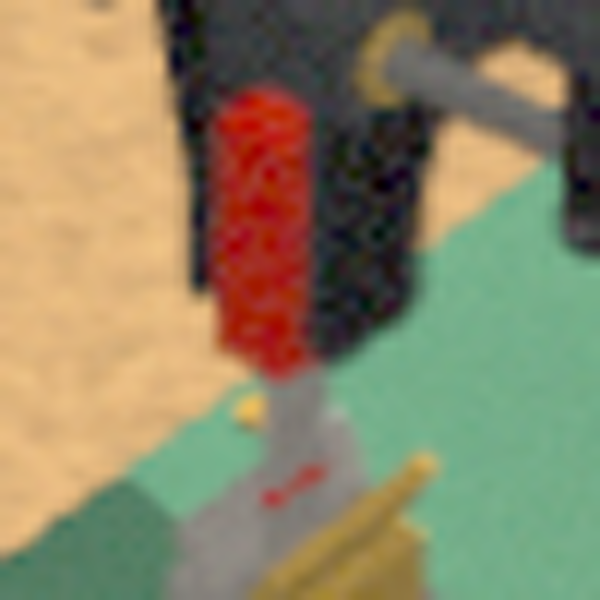

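```bash
python3 -m creep '[[1.5,-0.2,0,0,0,0,8],[0,0,0,0,0,0,8],[0,0,0,0,0,0,8],[0,0,0,0,0,0,8]]'
python3 - <<'E'
from h import *
to([.6165,.054,.177],.313)
s=monitor.get_state();M=R.from_rotvec(s["tool_rot"]).as_matrix();print((M.T@s["ft_force"]).round(1),s["torque"])
D={n:get_image(n) for n in("scene","top")};d=D["scene"]
f=lambda i:np.clip(255*(i/255.)**.6,0,255).astype(np.uint8)
crop(f(d["img"]),325,225,50,50,12,"pics/s15.png")
crop(f(d["img"]),300,180,130,110,6,"pics/s16.png")
to([.6165,.054,.177],.313)
E
```

```text
time: 22.7
position: [0.6171, 0.0556, 0.341]
tool_rot: [0.976, 1.34, -0.973]
ft_force: [-1.3, -0.9, 6.7]
grip_width: 0.181
t 22.7 grasp [0.6175 0.0557 0.177 ] shift mm [-0.  -1.5  1.3] tilt [-1.     0.003  0.   ] yang 0.314 turn x 0.001 F [-1.3 -0.9  6.7] w 15.8
[-6.7 -1.5  0.5] [-0.28816748  0.49103354  0.0326649 ]
t 22.8 grasp [0.6175 0.0557 0.177 ] shift mm [-0.  -1.5  1.3] tilt [-1.     0.003  0.   ] yang 0.3141 turn x 0.001 F [-2.4 -1.3  6.1] w 16.1
```

View pics/s15.png

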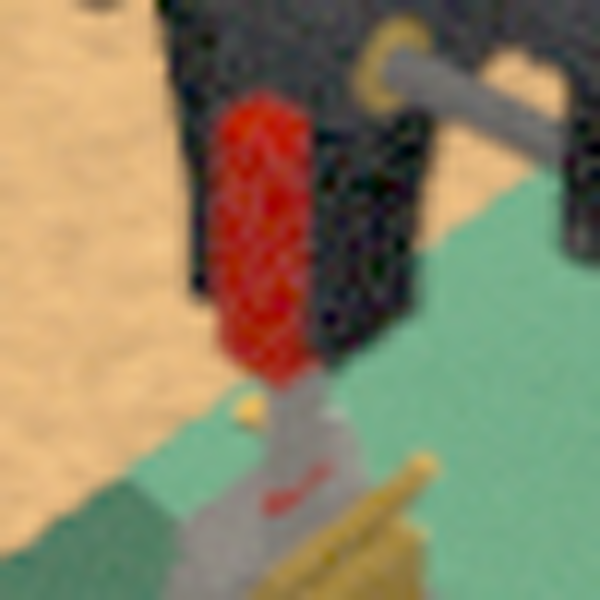

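View pics/s16.png

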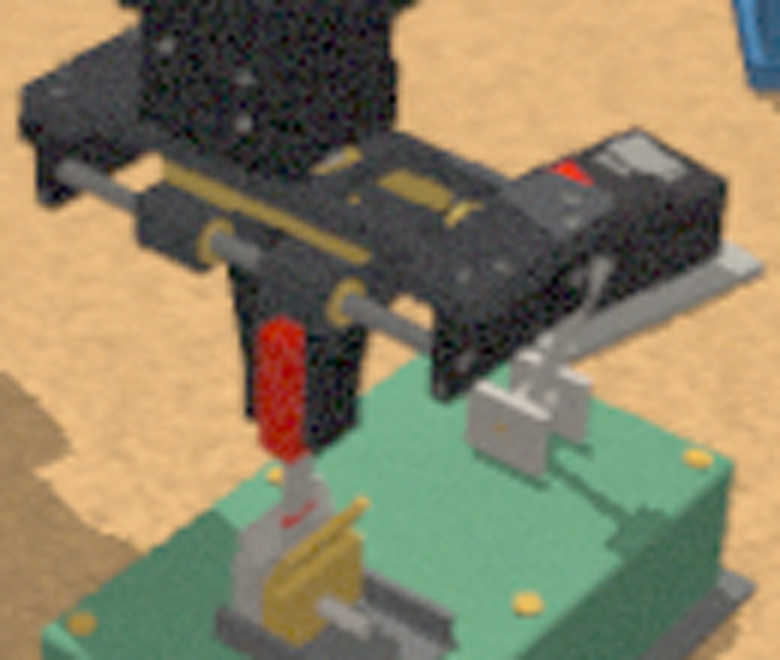

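```bash
python3 - <<'E'
from bench import ctrl
print(ctrl.close_job())
E
```

```text
the job is handed in; nothing more can be done
None
```

I handed the job in at 22.8 s of the allowed 67 s, with the gripper still holding the red gauge upright in the gap.

- **Lever:** I gripped the black barrel by its flat ends and pulled it until the pull jumped to about 19 N at the end stop, with the brass plate seen fully open. I then eased it back at about 0.2 rad/s until it pressed on its rest stop, and let go only there. The picture showed the plate closed. The barrel slipped about 5 mm in the pads during the pull, but the lever stayed held throughout.
- **Gauge:** I took the middle-sized red gauge from the rack and slid its blade between the plates. The arm's position puts the depth at about 28 mm, and the picture shows the red band level with the plates' top edges, to within about 1–2 mm. It drags steadily at about 6–7 N upward, with about 1–3 N sideways, and the tool is tilted by about 0.003 rad.
- **Disagreements:** The two cameras disagreed by about 3 mm, so I used values between them. On the way down the blade touched the brass side of the funnel with about 4 N, and I corrected by moving about 1.5 mm sideways. A direct view of the gap from above was blocked by the arm, so the last check rests on the scene camera, the force and the arm's position.

The blue gauge and the other objects were not touched, as far as the pictures and forces show.

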